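# Draw the sliding lid off a bread tin and lay it on the cooling rack

## Task

Take the lid off the closed bread tin: lift its pull end over the stop lip, draw the lid out a little more than half its length and let go, so that it rests there with its tail still in the grooves. Then take it again near its middle, across its two long edges, slide it clear and lay it down flat, right way up, on the free part of the wire cooling rack beside the lid that is already there. Keep the lid about level, set it down rather than drop it, and do not shift the two tins or the other lid.

Things in the scene. Friction and masses are not known exactly. Their poses are not given: they have to be found in the camera images.
- tin: The closed bread tin: dark steel, loaf inside, 1.1 kg in all, standing loose on the wooden board (18 mm thick); 240 mm long, 73 mm wide, 79.5 mm high. Origin at the centre of its underside; x runs along the tin to the end where the lid comes out, z up. The lid starts fully shut, centre over the tin's origin, on ledges 60 mm above the tin's underside
- tin_groove (a point): Mouth of the lid grooves, midway between them: 70 mm along the tin's x, 60 mm above its underside. Grooves run from here back to the closed tail end; ahead the ledges are open above. Inside they are 17 mm high (lid edges 8 mm: 9 mm play up and down, 2 mm each side). With the tail down the lid's pull end can rise about 11 mm; 7 to 8 mm is right
- tin_lip (a point): Middle of the top of the stop lip: the end wall, 3.5 mm thick, 118 mm along the tin's x, standing 4 mm above the ledges (64 mm above the underside). It blocks the lid till its pull end is lifted. Over it, the lid rests on it; drawn out 100 to 170 mm it stays hanging in the grooves, its nose dipping up to 5 degrees. The tail leaves the grooves at 184 mm and passes the lip at 234 mm
- lid_mid (a point): Centre of the tin's lid, 4 mm above its underside. A bare light metal plate 228 mm long, 60 mm wide, 3 mm thick, about 0.2 kg; both long edges are rolled 8 mm high (from 114 mm behind the centre to 90 mm ahead). x runs along the lid to the pull end (same way as the tin's x), y across, z up. It balances about 8 mm from the centre towards the pull
- lid_pull (a point): Centre of the lid's pull: a turned-up lug at the end of the lid by the stop lip, 40 mm wide (across the lid), 10 mm thick (12 mm at its rolled top), rising from the plate to 28 mm above the lid's underside. The point is 107 mm from the lid's centre along the lid's x, 14 mm above its underside
- lid_nose (a point): Middle of the lid's pull-end edge, 114 mm from the centre
- lid_tail (a point): Middle of the lid's other end edge, 114 mm from the centre
- rack: Wire cooling rack, steel, 250 mm (its x) by 400 mm (its y), fixed; origin on the table under its centre; the lid lies on wires whose tops are 25 mm above the table
- lid2_mid (a point): Centre of the other lid (same shape and material), 4 mm above its underside, already lying on the +x half of the rack, along the rack's y
- opentin: The other bread tin, same size, without a lid, its loaf showing, beside the closed tin on the board; origin at the centre of its underside, x along it
There are look-alikes about, which are no part of the job. What is shaped like the part that bears lid_mid but turquoise is not meant.

How it is judged (in metres and radians):
On the way, in this order (a step that is already met when the one before it is completed fails the run):
1. the lid's end has been lifted over the stop lip and the lid drawn out by 100 to 190 mm; it is let go of and rests on the tin, its tail still in the grooves (x of lid_mid in the frame of tin between 0.1 and 0.19 m and z of lid_tail in the frame of tin between 0.058 and 0.078 m and contact force between the fingers and lid below 0.05 N and linear speed of lid below 0.02 m/s), for 0.2 s.
2. the lid is held near its middle (within 50 mm) and is clear of the tin (contact force between the fingers and lid above 1 N and distance between the grasp point and lid_mid below 0.05 m and contact force between lid and tin below 0.01 N and x of lid_tail in the frame of tin above 0.07 m), for 0.1 s.
At the end, for the whole second after the job is handed in: the lid lies at rest on the rack's wires, right way up and flat (within 2 degrees), the middles of both its ends inside the rack's frame, not touching the other lid (x of lid_nose in the frame of rack between -0.125 and 0.125 m and x of lid_tail in the frame of rack between -0.125 and 0.125 m and y of lid_nose in the frame of rack between -0.2 and 0.2 m and y of lid_tail in the frame of rack between -0.2 and 0.2 m and z of lid_mid in the frame of rack between 0.025 and 0.033 m and angle between lid_mid's own z axis and vertical below 0.035 rad and linear speed of lid below 0.02 m/s and contact force between lid and rack above 0.5 N and contact force between lid and lid2 below 0.05 N).
It fails at once if the lid is tipped more than 30 degrees from level (angle between lid_mid's own z axis and vertical above 0.52 rad).
It fails at once if the lid is dropped: it moves faster than 0.5 m/s out of the fingers (linear speed of lid above 0.5 m/s and contact force between the fingers and lid below 0.05 N).
It fails at once if either tin is shifted by more than 30 mm (distance of any of tin, opentin from where it was at the start of the episode above 0.03 m).
It fails at once if the other lid is shifted by more than 30 mm (distance of lid2_mid from where it was at the start of the episode above 0.03 m).
It also fails if it takes over 46 s, if anything falls off the work surface, if the arm or the gripper's body presses on something with over 40 N, if the wrist force passes 120 N, or if a joint passes its speed limit or range.

## Robot

A 6-joint arm with a two-finger parallel gripper is mounted at the origin on the work surface. World frame = base frame: x ahead of the robot, y to its left, z up, the work surface at z = 0. Lengths are in m, angles in degrees, forces in N, time in s.
With the tool pointing down it reaches from about 0.4 to 0.825 m from the base axis. Payload 7 kg.
Tool frame: the origin (TCP) lies between the finger pads; the fingertips stand 11 mm ahead of it and the grasp point (between the pads) lies 8 mm behind it; z points along the fingers, y is the direction in which the jaws open and shut (so a half turn about z gives the same grasp; the last joint's range is limited). The gripper opens to 88 mm and grips with 3 to 60 N. Pads are 19 mm wide; open, the fingers measure 130 mm over their backs; the gripper's body (78 mm by 193 mm) begins 47 mm behind the grasp point.
Start: joints at [-49.555, 20.546, 0.682, 0, -70.136, -16.507], TCP at [0.274, -0.617, 0.238] pointing down, gripper open.
Joint ranges: [-176.03, 176.03], [-82.01, 121.73], [-58.28, 71.71], [-173.87, 95.51], [-174.79, -0.11], [-173.66, 173.66]. Speed limits (degrees/s): [136.94, 136.94, 172.46, 180, 180, 180].

## Interface

Orientations are given as [roll, pitch, yaw] about the fixed x, y, z axes, in that order (R = Rz(yaw) Ry(pitch) Rx(roll)).
In Python, from plant import r gives the robot as it stands.
- The arm moves only by the shell command python3 -m inch 'ROWS' [OPENING] [FORCE]. ROWS is JSON, a list of rows, each an object of numbers: "x", "y", "z": the shift along the tool's x, y, z as a fraction of full scale; "yaw": the turn about the tool's z as a fraction of full scale. In form: [{"x": .., "y": .., "z": .., "yaw": ..}, ...]. A call has 1 to 5 rows; each row shifts and turns the pose as measured when the row begins, along the tool's axes as they then stand; what a row does not reach is not made up. Full scale, the value 1, is 0.025 m for a shift and 4 degrees for a turn. A row lasts 1/12 s, in which the tool goes at most 41.7 mm and 7.16 degrees, less where a joint would pass 70% of its speed; a pose out of reach is approached as far as the arm can. A call with a number of a shift or a turn outside -1 to 1 is refused whole. A call with a gripper value outside its range is refused whole. OPENING is the opening, from -1 (shut) to 1 (fully open), set as the call begins (- or left out, the last holds). The fingers move at their own pace and stop on an object; FORCE is the grip in N (left out, the last holds). Time passes only in rows, so rows that do not move let the fingers close. It gives the time, the measured TCP pose, the force and the opening at its end, in the units of the state.
- r.get_state(): the state, without advancing time (a new reading comes with each control period).
- r.capture(name): name is "scene" or "top" or "wrist"; returns (picture, depth): 420x560x3 uint8, red, green, blue; 420x560 float32, m along the optical axis (not along the pixel's ray), 0 where there is no reading.
- r.camera_info(name): a dict with "mtx" (3x3 intrinsics, pixels), "pose" (4x4, takes a point from camera to world coordinates). Camera axes: x right, y down, z forward; pixel columns grow to the right and rows downward; lengths in m; the calibration is good to about 2 mm. A picture is of the moment at which its call begins: read the wrist's pose just before it. camera_info takes no time and is no camera call; for the wrist camera it gives the pose at the moment of the call.
- r.close_job(): hands the job in, once; it reports no verdict.
The state is a dict: "time_s": time; "joints": joint angles; "qd": joint speeds; "joint_torque": joint torques, N m; "tcp_pos": TCP position; "eef_rot": TCP orientation; "contact_force": force on the tool from outside, world axes, zero at the start; "moment": the same for the moment, N m; "gripper_width": finger opening in m.
Only numpy, scipy, OpenCV 4.12 (cv2) and the standard library are available. Lean on these libraries where they do the work, as an engineer would, in place of code of your own. Each camera call takes 0.05 s, during which the arm holds its last target. There are 200 camera calls.

## Working session

There is one attempt and no reset: what is moved stays moved. The work goes in short steps, Python scripts to look and compute and a shell command to move; the robot and the scene stay as the last step left them, time stands still between calls to the robot, and variables do not carry over. Pictures are saved under pics/ and viewed, about 8 in all and at most 12, crops included, and the job is handed in when it is done.

```bash
mkdir -p pics; ls; python3 - <<'E'
from plant import r
import cv2,numpy as np
print(r.get_state())
for n in ("scene","top"):
    p,d=r.capture(n); cv2.imwrite(f"pics/{n}0.png",p[:,:,::-1]); np.save(f"pics/{n}0.npy",d)
    i=r.camera_info(n); print(n,np.round(i["mtx"],2).tolist(),np.round(i["pose"],4).tolist())
E
```

```text
pics
{'time_s': 0.0, 'joints': array([-4.95556668e+01,  2.05920249e+01,  6.32055848e-01, -2.11330713e-02,
       -7.01372392e+01, -1.65076606e+01]), 'qd': array([-0.00225307,  0.01020277, -0.04080627, -0.10013909,  0.07251088,
        0.07644615]), 'joint_torque': array([-1.54287100e-03, -5.82713413e+01,  2.93057227e+01,  6.99752927e+00,
        6.93239534e-03, -1.30689054e-04]), 'tcp_pos': array([ 0.27364684, -0.61649822,  0.2365998 ]), 'eef_rot': array([ 1.79901153e+02, -8.57652949e-03, -1.56070517e+02]), 'contact_force': array([ 0.79960589, -0.2831526 ,  0.14352006]), 'moment': array([ 0.04593713, -0.0404889 , -0.01499057]), 'gripper_width': 0.08743901735754266}
scene [[464.33, 0.0, 280.11], [0.0, 464.33, 207.8], [0.0, 0.0, 1.0]] [[0.3942, 0.5182, -0.759, 1.2871], [0.919, -0.2195, 0.3274, -0.3819], [0.0031, -0.8266, -0.5628, 0.691], [0.0, 0.0, 0.0, 1.0]]
top [[527.59, 0.0, 282.96], [0.0, 527.59, 204.31], [0.0, 0.0, 1.0]] [[-0.0112, -0.996, 0.0883, 0.3223], [-0.9999, 0.0123, 0.0114, -0.0451], [-0.0124, -0.0882, -0.996, 1.5235], [0.0, 0.0, 0.0, 1.0]]
```

View pics/top0.png

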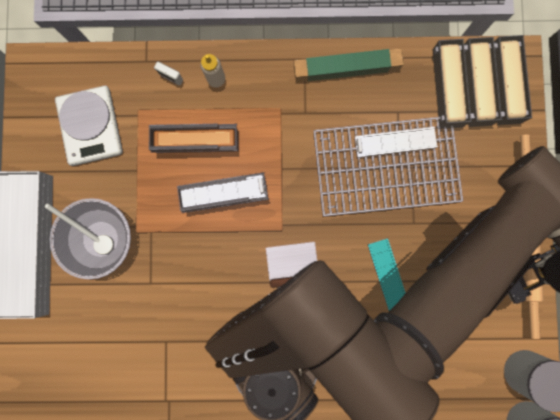

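View pics/scene0.png

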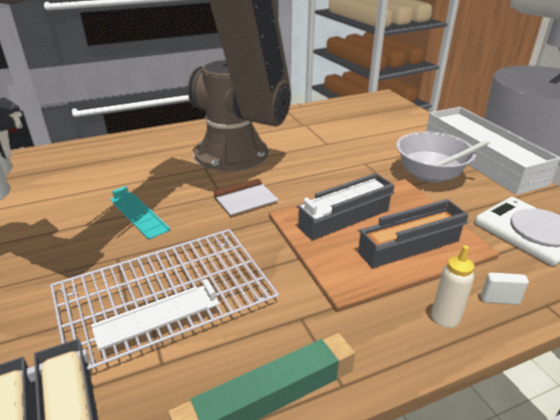

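The top view shows the closed tin at about (222,192) px with its white lid, and the open tin at (193,139). The rack is at about (388,167), with the other lid on it at (397,141). The scene view shows the pull at (318,207), which is the end facing the rack (−y).

```bash
cat > h.py <<'E'
import numpy as np,cv2
from plant import r
def ray(n,uv,info=None):
    i=info or r.camera_info(n); T=np.array(i["pose"]); uv=np.atleast_2d(uv).astype(float)
    d=np.c_[uv,np.ones(len(uv))]@np.linalg.inv(np.array(i["mtx"])).T@T[:3,:3].T
    return T[:3,3],d
def plane(n,uv,z,info=None):
    o,d=ray(n,uv,info); return o+d*((z-o[2])/d[:,2])[:,None]
def cross(n1,u1,n2,u2,i1=None,i2=None):
    o1,d1=ray(n1,u1,i1);o2,d2=ray(n2,u2,i2);d1=d1[0];d2=d2[0]
    t=np.linalg.lstsq(np.c_[d1,-d2],o2-o1,rcond=None)[0]
    a,b=o1+t[0]*d1,o2+t[1]*d2; return (a+b)/2,np.linalg.norm(a-b)
def big(m,box):
    x0,y0,x1,y1=box; k=np.zeros(m.shape,np.uint8); k[y0:y1,x0:x1]=m[y0:y1,x0:x1]
    k=cv2.morphologyEx(k,cv2.MORPH_CLOSE,np.ones((5,5)))
    c=max(cv2.findContours(k,cv2.RETR_EXTERNAL,cv2.CHAIN_APPROX_NONE)[0],key=cv2.contourArea)
    return c[:,0,:]
def rect(P): 
    (c,s,a)=cv2.minAreaRect((P[:,:2]*1000).astype(np.float32)); b=cv2.boxPoints((c,s,a))
    e=b[1]-b[0],b[2]-b[1]; l=max(e,key=np.linalg.norm); return np.array(c)/1000,sorted(s),np.degrees(np.arctan2(l[1],l[0]))%180
E
python3 - <<'E'
from h import *
t=cv2.imread("pics/top0.png");s=cv2.imread("pics/scene0.png")
dt=np.load("pics/top0.npy");ds=np.load("pics/scene0.npy")
dark=lambda im:((im.max(2)<85)*255).astype(np.uint8)
def white(im,v=170): return ((im.min(2)>v)*255).astype(np.uint8)
def hts(n,c,d):
    m=np.zeros(d.shape,np.uint8);cv2.fillPoly(m,[c.reshape(-1,1,2)],1)
    v,u=np.nonzero((m>0)&(d>0)); o,D=ray(n,np.c_[u,v]); z=(o+D*d[v,u][:,None])[:,2]; return np.round(np.percentile(z,[5,50,95]),4)
for nm,n,im,box,mk,z in [("tin","top",t,(170,165,275,218),dark,.0975),("open","top",t,(143,115,245,160),dark,.0975),
  ("lid","top",t,(175,165,275,218),white,.083),("lid2","top",t,(345,120,445,165),white,.03)]:
    c=big(mk(im),box); print(nm,c.min(0),c.max(0),*rect(plane(n,c,z)),hts(n,c,dt))
# rack frame: corners by eye
cor=np.array([[315,130],[455,119],[463,201],[323,215]])
P=plane("top",cor,.025);print("rack",P.round(4),P.mean(0),[np.linalg.norm(P[i]-P[i-1]) for i in range(4)])
sc=cv2.resize(s[160:270,280:480],None,fx=4,fy=4,interpolation=cv2.INTER_CUBIC)
tc=cv2.resize(t[110:225,140:290],None,fx=4,fy=4,interpolation=cv2.INTER_CUBIC)
out=np.zeros((900,800,3),np.uint8);out[:440]=sc;out[440:900,:600]=tc
cv2.imwrite("pics/crop.png",cv2.resize(out,None,fx=.66,fy=.66))
E
```

```text
tin [187 205] [225 211] [0.44187515 0.18047862] [3.9166786670684814, 104.49059295654297] 97.859276 [0.0741 0.0799 0.0916]
open [150 126] [232 152] [0.63142041 0.22242661] [70.05028533935547, 225.4230499267578] 90.83099 [0.0575 0.0796 0.0994]
lid [181 175] [264 206] [0.48677216 0.13760623] [60.66652297973633, 227.89361572265625] 98.41829 [0.077  0.0824 0.094 ]
lid2 [355 126] [436 156] [ 0.63284558 -0.35289713] [61.67205047607422, 229.45384216308594] 96.343735 [0.023  0.0294 0.0369]
rack [[ 0.6693 -0.1228  0.025 ]
 [ 0.6958 -0.5264  0.025 ]
 [ 0.4583 -0.5396  0.025 ]
 [ 0.4233 -0.1415  0.025 ]] [ 0.56167098 -0.33257371  0.025     ] [np.float64(0.24671760407795798), np.float64(0.40443585881845673), np.float64(0.23784833876738737), np.float64(0.3996236833658004)]
```

Lid measured at (0.487, 0.138), 228×61 mm, long axis at 98.4°, which matches the given sizes. I'll move above the pull.

```bash
python3 -m inch '[{"yaw":0.97},{"yaw":0.97},{"yaw":0.97},{"yaw":0.97},{"x":-0.5,"y":0.95}]' 1 12
python3 -m inch '[{"x":-0.5,"y":0.95},{"x":-0.5,"y":0.95},{"x":-0.5,"y":0.95},{"x":-0.5,"y":0.95},{"x":-0.5,"y":0.95}]'
```

```text
validation failed for argument at $[0]...
validation failed for argument at $[0]...
```

```bash
python3 -m inch '[{"x":0,"y":0,"z":0,"yaw":0.97},{"x":0,"y":0,"z":0,"yaw":0.97},{"x":0,"y":0,"z":0,"yaw":0.97},{"x":0,"y":0,"z":0,"yaw":0.97},{"x":-0.5,"y":0.95,"z":0,"yaw":0}]' 1 12
python3 -m inch '[{"x":-0.5,"y":0.95,"z":0,"yaw":0},{"x":-0.5,"y":0.95,"z":0,"yaw":0},{"x":-0.5,"y":0.95,"z":0,"yaw":0},{"x":-0.5,"y":0.95,"z":0,"yaw":0},{"x":-0.5,"y":0.95,"z":0,"yaw":0}]'
```

```text
time_s: 0.52
tcp_pos: [0.2812, -0.5923, 0.233]
eef_rot: [179.6, -0.2, -172.5]
contact_force: [0.7, 0.3, 0.1]
gripper_width: 0.0874
time_s: 0.93
tcp_pos: [0.327, -0.4616, 0.2295]
eef_rot: [179.3, -0.4, -172.8]
contact_force: [0.9, 0.2, 0.0]
gripper_width: 0.0881
```

```bash
for i in 1 2 3 4; do python3 -m inch '[{"x":-0.47,"y":0.93,"z":-0.05,"yaw":0},{"x":-0.47,"y":0.93,"z":-0.05,"yaw":0},{"x":-0.47,"y":0.93,"z":-0.05,"yaw":0},{"x":-0.47,"y":0.93,"z":-0.05,"yaw":0},{"x":-0.47,"y":0.93,"z":-0.05,"yaw":0}]' ; done | tail -5
python3 - <<'E'
from h import *
import pickle
i=r.camera_info("wrist");p,d=r.capture("wrist");t,_=r.capture("top")
print(r.get_state()["tcp_pos"],np.round(i["pose"],3).tolist(),i["mtx"])
cv2.imwrite("pics/w1.png",p[:,:,::-1]);pickle.dump((i,d),open("pics/w1.pkl","wb"));cv2.imwrite("pics/top1.png",t[:,:,::-1])
E
```

```text
time_s: 2.6
tcp_pos: [0.5023, 0.0563, 0.2561]
eef_rot: [179.0, -0.8, -172.9]
contact_force: [0.3, 0.1, 0.3]
gripper_width: 0.0875
[0.50335569 0.05776914 0.25589155] [[-0.125, 0.954, 0.272, 0.427], [0.992, 0.115, 0.05, 0.045], [0.016, 0.276, -0.961, 0.404], [0.0, 0.0, 0.0, 1.0]] [[295.15514895   0.         279.02428461]
 [  0.         295.15514895 214.02023176]
 [  0.           0.           1.        ]]
```

View pics/w1.png

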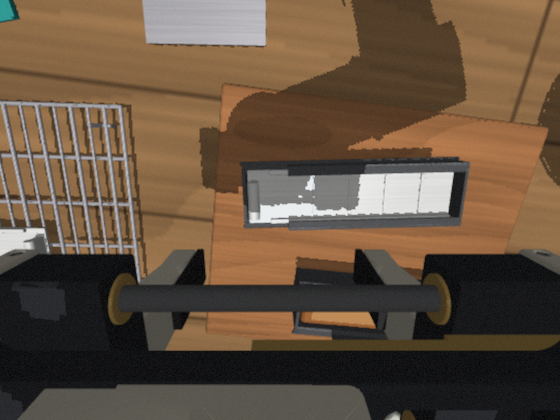

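The wrist view shows the tin rim from (243,160) to (467,225), its groove roof starting at column 288, and the lug at about (253,200). I'll fix the lug and tin now.

```bash
python3 - <<'E'
from h import *
import pickle
i,d=pickle.load(open("pics/w1.pkl","rb"));p=cv2.imread("pics/w1.png")
C=np.array([[243,163],[466,158],[467,222],[245,228]])
print("tin",rect(plane("",C,.0975,i)))
v,u=np.mgrid[172:226,240:275];v=v.ravel();u=u.ravel();o,D=ray("",np.c_[u,v],i);P=o+D*d[v,u][:,None]
k=(P[:,2]>.099)&(P[:,2]<.115); print("lug",k.sum(),P[k].mean(0).round(4),P[k].min(0).round(4),P[k].max(0).round(4),rect(P[k]))
# lug by two views: top pixel blob
t=cv2.imread("pics/top1.png");cv2.imwrite("pics/c2.png",np.hstack([cv2.resize(p[150:240,230:300],None,fx=5,fy=5,interpolation=cv2.INTER_CUBIC),cv2.resize(cv2.imread("pics/scene0.png")[185:245,290:350],(450,450),interpolation=cv2.INTER_CUBIC)]))
E
```

```text
tin (array([0.48168173, 0.14136021]), [70.43519592285156, 244.28611755371094], np.float32(98.4867))
lug 427 [0.502  0.0325 0.1044] [0.4825 0.0245 0.0996] [0.5233 0.0408 0.1073] (array([0.5027215 , 0.03232683]), [11.975626945495605, 40.2293815612793], np.float32(8.451262))
```

View pics/c2.png

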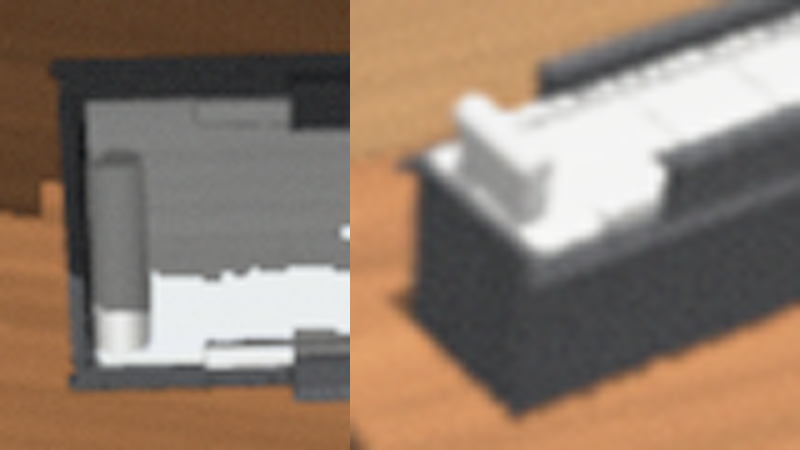

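```bash
python3 -m inch '[{"x":0.08,"y":-0.5,"z":0.5,"yaw":-0.17},{"x":0.08,"y":-0.5,"z":1,"yaw":-0.17},{"x":0,"y":0,"z":1,"yaw":0},{"x":0,"y":0,"z":1,"yaw":0},{"x":0,"y":0,"z":0.9,"yaw":0}]' 1 12
python3 -m inch '[{"x":0,"y":0,"z":0,"yaw":0}]'
python3 - <<'E'
from h import *
import pickle
i,d=pickle.load(open("pics/w1.pkl","rb"))
print("two-view lug top",cross("w",[253.8,200],"scene",[310.4,203.3],i))
print(r.get_state()["eef_rot"],r.get_state()["tcp_pos"])
E
```

```text
time_s: 3.12
tcp_pos: [0.5037, 0.035, 0.1462]
eef_rot: [178.9, -0.2, -171.1]
contact_force: [0.3, -0.1, -0.2]
gripper_width: 0.0876
time_s: 3.2
tcp_pos: [0.5007, 0.0338, 0.142]
eef_rot: [178.9, -0.6, -171.1]
contact_force: [-1.0, -1.3, -0.0]
gripper_width: 0.0877
two-view lug top (array([0.50135219, 0.03240549, 0.10090203]), np.float64(0.0003482142335217707))
[ 178.94568672   -0.62256783 -171.1306478 ] [0.50068798 0.03379197 0.14201084]
```

```bash
python3 -m inch '[{"x":-0.04,"y":-0.03,"z":0.7,"yaw":0},{"x":-0.04,"y":-0.03,"z":0.7,"yaw":0},{"x":0,"y":0,"z":0.2,"yaw":0},{"x":0,"y":0,"z":0,"yaw":0}]'; python3 -m inch '[{"x":0,"y":0,"z":0,"yaw":0}]'
```

```text
time_s: 3.53
tcp_pos: [0.5027, 0.0321, 0.103]
eef_rot: [179.0, -0.7, -171.1]
contact_force: [-0.5, -0.4, 0.3]
gripper_width: 0.0876
time_s: 3.62
tcp_pos: [0.503, 0.0321, 0.1039]
eef_rot: [179.0, -0.6, -171.1]
contact_force: [-0.3, 0.6, 0.4]
gripper_width: 0.0876
```

```bash
python3 -m inch '[{"x":0,"y":0,"z":0.15,"yaw":0},{"x":0,"y":0,"z":0,"yaw":0},{"x":0,"y":0,"z":0,"yaw":0},{"x":0,"y":0,"z":0,"yaw":0},{"x":0,"y":0,"z":0,"yaw":0}]' -1 12; python3 -m inch '[{"x":0,"y":0,"z":0,"yaw":0},{"x":0,"y":0,"z":0,"yaw":0},{"x":0,"y":0,"z":0,"yaw":0},{"x":0,"y":0,"z":0,"yaw":0},{"x":0,"y":0,"z":0,"yaw":0}]'
```

```text
time_s: 4.03
tcp_pos: [0.5053, 0.0329, 0.1043]
eef_rot: [179.0, -0.3, -171.1]
contact_force: [1.0, 0.7, -1.0]
gripper_width: 0.0598
time_s: 4.45
tcp_pos: [0.5055, 0.0331, 0.1051]
eef_rot: [178.9, -0.2, -171.1]
contact_force: [0.7, 0.6, -1.1]
gripper_width: 0.0265
```

```bash
python3 -m inch '[{"x":0.08,"y":0,"z":0.15,"yaw":0},{"x":0,"y":0,"z":0.1,"yaw":0},{"x":0,"y":0,"z":0,"yaw":0},{"x":0,"y":0,"z":0,"yaw":0},{"x":0,"y":0,"z":0,"yaw":0}]'
```

```text
time_s: 4.87
tcp_pos: [0.5037, 0.0328, 0.0985]
eef_rot: [179.0, -0.2, -171.1]
contact_force: [-0.5, -0.6, 1.8]
gripper_width: 0.0115
```

```bash
python3 -m inch '[{"x":0,"y":0,"z":0,"yaw":0},{"x":0,"y":0,"z":-0.15,"yaw":0},{"x":0,"y":0,"z":-0.15,"yaw":0},{"x":0,"y":0,"z":0,"yaw":0}]'
```

```text
time_s: 5.2
tcp_pos: [0.503, 0.0326, 0.1058]
eef_rot: [179.0, -0.3, -171.1]
contact_force: [0.2, 0.1, -2.0]
gripper_width: 0.0112
```

```bash
python3 -m inch '[{"x":0,"y":-0.2,"z":0,"yaw":0},{"x":0,"y":-0.4,"z":0,"yaw":0},{"x":0,"y":-0.4,"z":0,"yaw":0}]'
```

```text
time_s: 5.45
tcp_pos: [0.5068, 0.0076, 0.1054]
eef_rot: [178.9, -0.3, -170.9]
contact_force: [0.5, -0.0, -2.3]
gripper_width: 0.0113
```

Moving freely over the lip with no drag. Continuing to draw it out.

```bash
python3 -m inch '[{"x":0,"y":-0.5,"z":0,"yaw":0.03},{"x":0,"y":-0.5,"z":0,"yaw":0.03},{"x":0,"y":-0.5,"z":0,"yaw":0.03},{"x":0,"y":-0.5,"z":0,"yaw":0},{"x":0,"y":-0.5,"z":0,"yaw":0}]'; python3 -m inch '[{"x":0,"y":-0.5,"z":0,"yaw":0},{"x":0,"y":-0.5,"z":0,"yaw":0},{"x":0,"y":-0.5,"z":0,"yaw":0},{"x":0,"y":-0.4,"z":0,"yaw":0},{"x":0,"y":0,"z":0,"yaw":0}]'
python3 - <<'E'
from h import *
t,d=r.capture("top");s,_=r.capture("scene");cv2.imwrite("pics/top2.png",t[:,:,::-1]);
cv2.imwrite("pics/d2.png",np.vstack([cv2.resize(s[160:270,250:450,::-1],None,fx=3,fy=3),cv2.resize(t[130:220,150:350,::-1],None,fx=3,fy=3)]))
E
```

```text
time_s: 5.87
tcp_pos: [0.5162, -0.0607, 0.1036]
eef_rot: [178.9, -0.3, -171.3]
contact_force: [-0.3, 2.1, 0.4]
gripper_width: 0.0112
time_s: 6.28
tcp_pos: [0.5232, -0.1163, 0.1021]
eef_rot: [178.9, -0.4, -171.6]
contact_force: [-0.5, -0.1, -0.9]
gripper_width: 0.0114
```

View pics/d2.png

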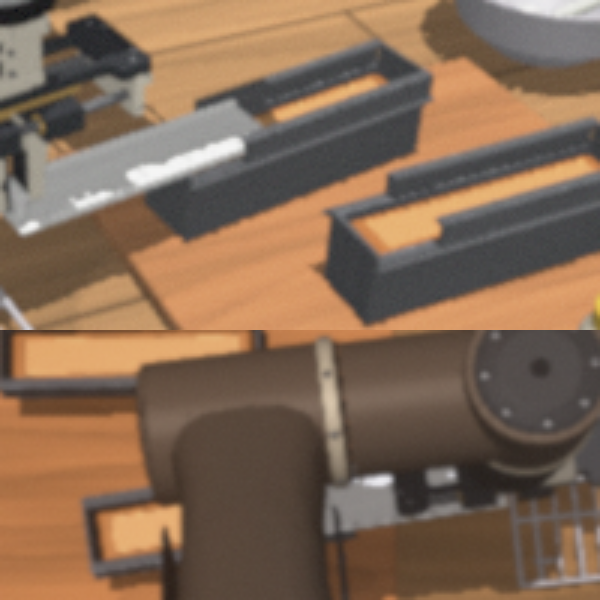

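Drawn out 150 mm; the picture shows the tail in the grooves and the tin in place. I'll lower the nose gently, then release.

```bash
python3 -m inch '[{"x":0,"y":0,"z":0.1,"yaw":0},{"x":0,"y":0,"z":0.12,"yaw":0},{"x":0,"y":0,"z":0.12,"yaw":0},{"x":0,"y":0,"z":0,"yaw":0}]' - 5
```

```text
time_s: 6.72
tcp_pos: [0.5236, -0.1152, 0.0937]
eef_rot: [179.0, -0.3, -171.5]
contact_force: [-0.1, -3.5, 3.0]
gripper_width: 0.0118
```

```bash
python3 -m inch '[{"x":0,"y":0,"z":0,"yaw":0},{"x":0,"y":0,"z":0,"yaw":0},{"x":0,"y":0,"z":0,"yaw":0},{"x":0,"y":0,"z":0,"yaw":0}]' -0.2 ; python3 -m inch '[{"x":0,"y":0,"z":-0.5,"yaw":0},{"x":0,"y":0,"z":-1,"yaw":0},{"x":0,"y":0,"z":-1,"yaw":0},{"x":0,"y":0,"z":-1,"yaw":0}]'
```

```text
time_s: 7.05
tcp_pos: [0.5233, -0.1137, 0.0934]
eef_rot: [178.9, -0.3, -171.4]
contact_force: [0.9, -1.1, -0.7]
gripper_width: 0.0318
time_s: 7.38
tcp_pos: [0.5198, -0.1143, 0.1774]
eef_rot: [178.8, -1.1, -171.4]
contact_force: [0.1, 0.4, 0.0]
gripper_width: 0.035
```

```bash
for i in 1 2 3 4; do python3 -m inch '[{"x":0,"y":0,"z":-0.1,"yaw":-1},{"x":0,"y":0,"z":-0.1,"yaw":-1},{"x":0,"y":0,"z":-0.1,"yaw":-1},{"x":0,"y":0,"z":-0.1,"yaw":-1},{"x":0,"y":0,"z":-0.1,"yaw":-1}]' 1 20; done | tail -5; python3 -m inch '[{"x":-0.8,"y":0.6,"z":0,"yaw":-0.8},{"x":-0.8,"y":0,"z":0,"yaw":-0.8},{"x":-0.8,"y":0,"z":0,"yaw":0},{"x":-0.8,"y":0,"z":0,"yaw":0}]'
```

```text
time_s: 9.05
tcp_pos: [0.5216, -0.111, 0.2365]
eef_rot: [179.4, 1.4, -87.4]
contact_force: [0.5, -0.7, 0.1]
gripper_width: 0.0879
time_s: 9.38
tcp_pos: [0.4962, -0.0321, 0.2385]
eef_rot: [179.6, 1.5, -80.6]
contact_force: [-0.1, 0.3, -0.6]
gripper_width: 0.0875
```

```bash
python3 - <<'E'
from h import *
import pickle
i=r.camera_info("wrist");p,d=r.capture("wrist")
print(r.get_state()["tcp_pos"],np.round(i["pose"],3).tolist())
cv2.imwrite("pics/w2.png",p[:,:,::-1]);pickle.dump((i,d),open("pics/w2.pkl","wb"))
v,u=np.mgrid[0:420:2,0:560:2];v=v.ravel();u=u.ravel();D0=d[v,u];o,D=ray("",np.c_[u,v],i);P=o+D*D0[:,None]
g=p[v,u].astype(int)
lm=np.array([.5076,-.0087]);a=np.array([.147,-.989]);b=np.array([.989,.147])
q=P[:,:2]-lm; L=q@a;W=q@b
k=(D0>0)&(abs(L)<150)&(abs(W)<.055)&(P[:,2]<.125)&(P[:,2]>.06)
for l in np.arange(-.13,.14,.02):
    m=k&(abs(L-l)<.01)
    if m.sum()>5: print(round(l,2),m.sum(),"z",np.percentile(P[m,2],[5,50,95]).round(4),"W",W[m].min().round(4),W[m].max().round(4))
m=k&(P[:,2]>.088)&(L>.09)&(abs(W)<.04); print("lug",rect(P[m]) if m.sum()>3 else 0,P[m].mean(0))
E
```

```text
[ 0.49607029 -0.0298221   0.23874465] [[-0.986, -0.154, -0.058, 0.511], [-0.164, 0.937, 0.307, -0.112], [0.008, 0.312, -0.95, 0.383], [0.0, 0.0, 0.0, 1.0]]
-0.13 149 z [0.0709 0.0744 0.0976] W -0.0351 0.0348
-0.11 31 z [0.0958 0.0971 0.0984] W -0.0348 0.0344
-0.07 259 z [0.0767 0.0871 0.092 ] W -0.037 0.0384
-0.05 273 z [0.0763 0.086  0.0909] W -0.0387 0.0378
-0.03 280 z [0.0769 0.0849 0.0895] W -0.0381 0.037
-0.01 243 z [0.0826 0.084  0.0886] W -0.0317 0.0282
0.01 272 z [0.0812 0.0827 0.0877] W -0.0315 0.0278
0.03 264 z [0.0803 0.0817 0.0867] W -0.0309 0.0275
0.05 286 z [0.0787 0.0804 0.0857] W -0.0302 0.0271
0.07 300 z [0.0776 0.0791 0.0841] W -0.0317 0.0267
0.09 312 z [0.0763 0.0777 0.083 ] W -0.0311 0.0281
0.11 219 z [0.0764 0.0997 0.102 ] W -0.0308 0.0265
lug (array([ 0.52149542, -0.11501871]), [10.408445358276367, 39.83173370361328], np.float32(9.455473)) [ 0.52174119 -0.11499509  0.10036537]
```

View pics/w2.png

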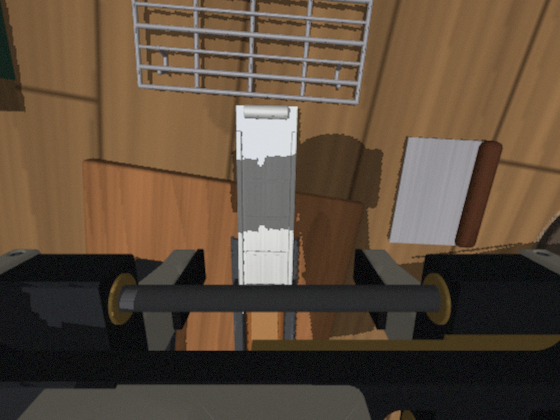

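The lid rests with its nose dipped 3.8°, and the lug sits 107 mm from the computed middle, as it should. Its middle is at about (0.506, −0.009). I'll go down for the cross grasp near the balance point.

```bash
python3 -m inch '[{"x":-0.14,"y":-0.26,"z":0.5,"yaw":0.24},{"x":-0.14,"y":-0.26,"z":1,"yaw":0},{"x":0,"y":0,"z":1,"yaw":0},{"x":0,"y":0,"z":1,"yaw":0},{"x":0,"y":0,"z":0.8,"yaw":0}]'; python3 -m inch '[{"x":0,"y":0,"z":0.1,"yaw":0},{"x":0,"y":0,"z":0,"yaw":0}]'
```

```text
time_s: 9.85
tcp_pos: [0.5109, -0.0133, 0.1345]
eef_rot: [-179.6, 1.6, -81.2]
contact_force: [0.3, 0.1, 0.2]
gripper_width: 0.0878
time_s: 10.02
tcp_pos: [0.5083, -0.0134, 0.1281]
eef_rot: [-180.0, 1.6, -81.3]
contact_force: [-0.0, 0.5, 0.4]
gripper_width: 0.0876
```

```bash
python3 -m inch '[{"x":0.1,"y":0.05,"z":0.6,"yaw":0},{"x":0.08,"y":0,"z":0.6,"yaw":0},{"x":0,"y":0,"z":0.1,"yaw":0},{"x":0,"y":0,"z":0,"yaw":0}]';python3 -m inch '[{"x":0,"y":0,"z":0,"yaw":0}]'
```

```text
time_s: 10.35
tcp_pos: [0.5104, -0.0166, 0.0992]
eef_rot: [-179.7, 1.6, -81.2]
contact_force: [-0.3, 0.4, -0.1]
gripper_width: 0.0874
time_s: 10.43
tcp_pos: [0.5109, -0.0165, 0.1003]
eef_rot: [-179.6, 1.6, -81.2]
contact_force: [-0.6, 0.3, 0.5]
gripper_width: 0.0877
```

```bash
python3 -m inch '[{"x":0,"y":0.14,"z":0.2,"yaw":0},{"x":0,"y":0,"z":0.15,"yaw":0},{"x":0,"y":0,"z":0,"yaw":0}]';python3 -m inch '[{"x":0,"y":0,"z":0,"yaw":0}]'
```

```text
time_s: 10.68
tcp_pos: [0.5091, -0.0163, 0.0941]
eef_rot: [-179.3, 1.7, -81.2]
contact_force: [-1.0, -0.2, 0.0]
gripper_width: 0.0879
time_s: 10.77
tcp_pos: [0.5091, -0.0162, 0.0944]
eef_rot: [-179.3, 1.7, -81.1]
contact_force: [-0.5, -0.2, -0.6]
gripper_width: 0.0879
```

```bash
python3 -m inch '[{"x":0,"y":0.08,"z":0.13,"yaw":0},{"x":0,"y":0,"z":0,"yaw":0},{"x":0,"y":0,"z":0,"yaw":0},{"x":0,"y":0,"z":0,"yaw":0},{"x":0,"y":0,"z":0,"yaw":0}]' 0 20;python3 -m inch '[{"x":0,"y":0,"z":0,"yaw":0},{"x":0,"y":0,"z":0,"yaw":0}]'
```

```text
time_s: 11.18
tcp_pos: [0.5072, -0.0163, 0.0913]
eef_rot: [-179.3, 1.7, -81.1]
contact_force: [-3.2, -0.7, 2.0]
gripper_width: 0.0599
time_s: 11.35
tcp_pos: [0.5072, -0.0163, 0.0913]
eef_rot: [-179.3, 1.7, -81.1]
contact_force: [0.4, 0.7, 0.3]
gripper_width: 0.0597
```

```bash
python3 -m inch '[{"x":0,"y":0,"z":-0.1,"yaw":0},{"x":0,"y":0,"z":-0.1,"yaw":0},{"x":0,"y":0,"z":-0.08,"yaw":0},{"x":0.2,"y":0,"z":0,"yaw":0},{"x":0.3,"y":0,"z":-0.01,"yaw":0}]';python3 -m inch '[{"x":0.4,"y":0,"z":-0.02,"yaw":0},{"x":0.5,"y":0,"z":-0.02,"yaw":0},{"x":0.5,"y":0,"z":-0.02,"yaw":0}]'
```

```text
time_s: 11.77
tcp_pos: [0.5084, -0.0286, 0.0979]
eef_rot: [-179.4, 1.7, -81.1]
contact_force: [0.6, 1.5, -4.2]
gripper_width: 0.0598
time_s: 12.02
tcp_pos: [0.5138, -0.0653, 0.0982]
eef_rot: [-179.4, 1.7, -81.0]
contact_force: [0.2, 0.2, -2.3]
gripper_width: 0.0597
```

```bash
python3 -m inch '[{"x":0.6,"y":0,"z":-0.2,"yaw":0},{"x":0.7,"y":0,"z":-0.35,"yaw":0},{"x":0.8,"y":0.05,"z":-0.35,"yaw":0},{"x":0.8,"y":0.1,"z":-0.25,"yaw":0.1},{"x":0.8,"y":0.1,"z":-0.1,"yaw":0.2}]';python3 -m inch '[{"x":0.8,"y":0.15,"z":-0.03,"yaw":0.2},{"x":0.8,"y":0.15,"z":-0.03,"yaw":0.2},{"x":0.8,"y":0.15,"z":-0.03,"yaw":0.2},{"x":0.8,"y":0.15,"z":-0.03,"yaw":0.15},{"x":0.8,"y":0.15,"z":-0.03,"yaw":0.1}]'
python3 -m inch '[{"x":0.6,"y":0.1,"z":-0.03,"yaw":0},{"x":0.4,"y":0,"z":-0.03,"yaw":0},{"x":0.1,"y":0,"z":0,"yaw":0},{"x":0,"y":0,"z":0,"yaw":0}]'
python3 - <<'E'
from h import *
import pickle
i=r.camera_info("wrist");p,d=r.capture("wrist");s,_=r.capture("scene");print(r.get_state()["tcp_pos"],r.get_state()["eef_rot"])
cv2.imwrite("pics/w3.png",np.hstack([cv2.resize(p[:,:,::-1],None,fx=.7,fy=.7),cv2.resize(s[:,:,::-1],None,fx=.7,fy=.7)]));pickle.dump((i,d,p),open("pics/w3.pkl","wb"))
E
```

```text
time_s: 12.43
tcp_pos: [0.5205, -0.1666, 0.1267]
eef_rot: [-179.6, 1.7, -82.1]
contact_force: [0.9, 0.5, -2.7]
gripper_width: 0.0594
time_s: 12.85
tcp_pos: [0.5106, -0.2787, 0.1281]
eef_rot: [-179.8, 1.7, -85.8]
contact_force: [1.0, -1.1, -2.6]
gripper_width: 0.0595
time_s: 13.18
tcp_pos: [0.5068, -0.3149, 0.1277]
eef_rot: [-179.9, 1.7, -86.2]
contact_force: [0.0, 0.7, -2.7]
gripper_width: 0.0599
[ 0.50702763 -0.31388881  0.1277442 ] [-179.9141478     1.71653833  -86.1605228 ]
```

View pics/w3.png

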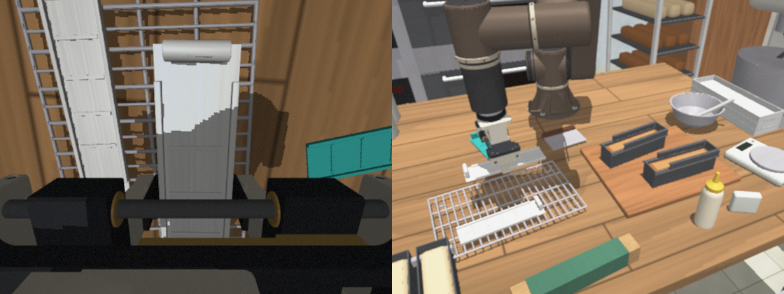

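The wrist view shows the lid held about level over the free half of the rack, and the tins have not moved. I'll check its slope and height, and the rack wires from the depth picture.

```bash
python3 - <<'E'
from h import *
import pickle
i,d,p=pickle.load(open("pics/w3.pkl","rb"))
v,u=np.mgrid[0:260,0:560];v=v.ravel();u=u.ravel();D0=d[v,u];o,D=ray("",np.c_[u,v],i);P=o+D*D0[:,None]
y=np.radians(-86.16);a=np.array([np.cos(y),np.sin(y)]);b=np.array([-a[1],a[0]])
q=P[:,:2]-[.507,-.3139];L=q@a;W=q@b
k=(D0>0)&(P[:,2]>.09)&(abs(W)<.05)&(L>-.05)&(L<.14)
m=k&(abs(W)<.02)&(L>0)&(L<.09)
print(np.polyfit(L[m],P[m,2],1),np.polyfit(W[m],P[m,2],1),"nose L",L[k].max(),"W",np.percentile(W[k],[1,99]))
k=(D0>0)&(P[:,2]>.015)&(P[:,2]<.04)
print("rack pts",k.sum(),P[k].min(0),P[k].max(0),np.percentile(P[k,2],[5,50,95]))
g=cv2.cvtColor(p,cv2.COLOR_RGB2GRAY)
# rack frame -x edge: lowest-x points per y band; lid2: z .025-.036 with x> mid
for y0 in np.arange(-.56,-.2,.05):
    m=k&(abs(P[:,1]-y0)<.02)
    if m.sum()>20: print(round(y0,2),"xmin",np.percentile(P[m,0],[.5,2]).round(4))
m=k&(P[:,0]>.55)&(p[v,u].min(1)>150); print("lid2 west edge by y",[(round(y0,2),np.percentile(P[m&(abs(P[:,1]-y0)<.02),0],2).round(3)) for y0 in (-.42,-.38,-.34)], P[m,1].min())
E
```

```text
[-0.02177929  0.11895137] [-0.00906676  0.11785056] nose L 0.10704471616900854 W [-0.04038755  0.04042004]
rack pts 32644 [ 0.43520254 -0.47956133  0.0163066 ] [ 0.70216124 -0.26266575  0.03554221] [0.02185382 0.02742617 0.03276844]
-0.46 xmin [0.4518 0.4537]
-0.41 xmin [0.4471 0.4491]
-0.36 xmin [0.4423 0.4443]
-0.31 xmin [0.4376 0.4396]
-0.26 xmin [0.5576 0.5604]
lid2 west edge by y [(-0.42, np.float64(0.573)), (-0.38, np.float64(0.577)), (-0.34, np.float64(0.602))] -0.4690376713391233
```

```bash
python3 -m inch '[{"x":0.6,"y":-0.2,"z":0.3,"yaw":-0.2},{"x":0.6,"y":-0.18,"z":0.6,"yaw":-0.18},{"x":0.05,"y":0,"z":0.7,"yaw":0},{"x":0,"y":0,"z":0.6,"yaw":0},{"x":0,"y":0,"z":0.3,"yaw":0}]';python3 -m inch '[{"x":0,"y":0,"z":0.1,"yaw":0},{"x":0,"y":0,"z":0,"yaw":0}]'
```

```text
time_s: 13.7
tcp_pos: [0.5228, -0.3404, 0.066]
eef_rot: [-179.5, 1.6, -84.2]
contact_force: [-0.1, -0.8, -2.1]
gripper_width: 0.0598
time_s: 13.87
tcp_pos: [0.5221, -0.3384, 0.0616]
eef_rot: [-179.7, 1.7, -84.1]
contact_force: [0.3, 0.5, -2.3]
gripper_width: 0.0591
```

```bash
python3 -m inch '[{"x":0,"y":0,"z":0.3,"yaw":0},{"x":0,"y":0,"z":0.3,"yaw":0},{"x":0,"y":0,"z":0.15,"yaw":0},{"x":0,"y":0,"z":0,"yaw":0}]';python3 -m inch '[{"x":0,"y":0,"z":0,"yaw":0}]'
```

```text
time_s: 14.2
tcp_pos: [0.5239, -0.337, 0.0438]
eef_rot: [-179.5, 1.6, -84.0]
contact_force: [0.6, 0.5, -1.5]
gripper_width: 0.0593
time_s: 14.28
tcp_pos: [0.524, -0.3369, 0.0438]
eef_rot: [-179.5, 1.6, -84.0]
contact_force: [-0.5, 0.4, -1.3]
gripper_width: 0.0597
```

```bash
python3 -m inch '[{"x":0,"y":0,"z":0.12,"yaw":0},{"x":0,"y":0,"z":0.08,"yaw":0},{"x":0,"y":0,"z":0,"yaw":0}]';python3 -m inch '[{"x":0,"y":0,"z":0.07,"yaw":0},{"x":0,"y":0,"z":0,"yaw":0}]'
```

```text
time_s: 14.53
tcp_pos: [0.5244, -0.337, 0.0391]
eef_rot: [-179.4, 1.5, -84.0]
contact_force: [0.5, 0.1, -2.0]
gripper_width: 0.0599
time_s: 14.7
tcp_pos: [0.5247, -0.3372, 0.0376]
eef_rot: [-179.4, 1.5, -84.0]
contact_force: [-0.4, 0.1, -1.3]
gripper_width: 0.0593
```

```bash
python3 -m inch '[{"x":0,"y":0,"z":0.07,"yaw":0},{"x":0,"y":0,"z":0,"yaw":0},{"x":0,"y":0,"z":0,"yaw":0}]' - 8
```

```text
time_s: 14.95
tcp_pos: [0.5251, -0.3375, 0.0364]
eef_rot: [-179.3, 1.5, -84.0]
contact_force: [0.1, -0.2, -2.6]
gripper_width: 0.06
```

```bash
python3 -m inch '[{"x":0,"y":0,"z":0.06,"yaw":0},{"x":0,"y":0,"z":0,"yaw":0}]' - 8; python3 -m inch '[{"x":0,"y":0,"z":0.05,"yaw":0},{"x":0,"y":0,"z":0,"yaw":0}]'
```

```text
time_s: 15.12
tcp_pos: [0.5253, -0.3377, 0.0359]
eef_rot: [-179.3, 1.4, -83.9]
contact_force: [0.7, -0.7, -2.7]
gripper_width: 0.0599
time_s: 15.28
tcp_pos: [0.5255, -0.3379, 0.0355]
eef_rot: [-179.3, 1.4, -83.9]
contact_force: [0.4, 0.4, -1.3]
gripper_width: 0.0599
```

```bash
python3 -m inch '[{"x":0,"y":0,"z":0.1,"yaw":0},{"x":0,"y":0,"z":0,"yaw":0}]'; python3 - <<'E'
from h import *
i=r.camera_info("wrist");p,d=r.capture("wrist");st=r.get_state();print(st["tcp_pos"],st["contact_force"])
v,u=np.mgrid[0:260,0:560];v=v.ravel();u=u.ravel();D0=d[v,u];o,D=ray("",np.c_[u,v],i);P=o+D*D0[:,None]
y=np.radians(-84);a=np.array([np.cos(y),np.sin(y)]);b=np.array([-a[1],a[0]])
q=P[:,:2]-st["tcp_pos"][:2];L=q@a;W=q@b
m=(D0>0)&(abs(W)<.018)&(L>.01)&(L<.09)&(P[:,2]>.015);print("plate top",np.polyfit(L[m],P[m,2],1))
m=(D0>0)&(abs(W)>.045)&(abs(W)<.2)&(P[:,2]>.015)&(P[:,2]<.034)&(L>.02)&(L<.09)
print("wires",np.histogram(P[m,2],bins=np.arange(.015,.036,.002)))
E
```

```text
time_s: 15.45
tcp_pos: [0.5257, -0.3382, 0.034]
eef_rot: [-179.2, 1.3, -83.9]
contact_force: [0.0, -0.3, -2.2]
gripper_width: 0.0598
[ 0.52571633 -0.33820405  0.03392871] [-0.63479187 -1.04515378 -2.57124731]
plate top [-0.00120126  0.02807554]
wires (array([    0,     0,    16,   718,  3547,  1875, 10801,  1649,  2220,
         823]), array([0.015, 0.017, 0.019, 0.021, 0.023, 0.025, 0.027, 0.029, 0.031,
       0.033, 0.035]))
```

The plate top is at 0.028, so its underside is at 0.025, and its slope is 0.07°. The lid is lying on the wires, so I'll release it.

```bash
python3 -m inch '[{"x":0,"y":0,"z":0,"yaw":0},{"x":0,"y":0,"z":-0.04,"yaw":0},{"x":0,"y":0,"z":-0.04,"yaw":0},{"x":0,"y":0,"z":0,"yaw":0}]' 0.65; python3 -m inch '[{"x":0,"y":0,"z":-0.1,"yaw":0},{"x":0,"y":0,"z":-0.2,"yaw":0},{"x":0,"y":0,"z":-0.4,"yaw":0},{"x":0,"y":0,"z":-0.8,"yaw":0},{"x":0,"y":0,"z":-1,"yaw":0}]'
```

```text
time_s: 15.83
tcp_pos: [0.5262, -0.3383, 0.0356]
eef_rot: [-179.2, 1.3, -83.9]
contact_force: [-0.4, -0.4, -0.1]
gripper_width: 0.0717
time_s: 16.25
tcp_pos: [0.5225, -0.3387, 0.0963]
eef_rot: [-179.7, 1.6, -83.9]
contact_force: [0.7, -0.2, 0.4]
gripper_width: 0.0723
```

```bash
python3 -m inch '[{"x":-0.8,"y":0,"z":-1,"yaw":0},{"x":-0.8,"y":0,"z":-1,"yaw":0},{"x":-0.8,"y":0,"z":-1,"yaw":0},{"x":0,"y":0,"z":0,"yaw":0}]'; python3 - <<'E'
from h import *
i=r.camera_info("wrist");p,d=r.capture("wrist");s,_=r.capture("scene")
v,u=np.mgrid[0:260,0:560];v=v.ravel();u=u.ravel();D0=d[v,u];o,D=ray("",np.c_[u,v],i);P=o+D*D0[:,None]
y=np.radians(-84);a=np.array([np.cos(y),np.sin(y)]);b=np.array([-a[1],a[0]])
q=P[:,:2]-[.5252,-.331];L=q@a;W=q@b
m=(D0>0)&(abs(W)<.018)&(abs(L)<.09)&(P[:,2]>.015)
A=np.c_[L[m],W[m],np.ones(m.sum())];print("plate top fit",np.linalg.lstsq(A,P[m,2],rcond=None)[0])
cv2.imwrite("pics/w4.png",np.hstack([cv2.resize(p[:,:,::-1],None,fx=.7,fy=.7),cv2.resize(s[:,:,::-1],None,fx=.7,fy=.7)]))
E
```

```text
time_s: 16.58
tcp_pos: [0.5173, -0.2816, 0.1844]
eef_rot: [-179.3, 1.3, -84.0]
contact_force: [1.0, -0.6, 0.7]
gripper_width: 0.0722
plate top fit [0.00032163 0.00068557 0.02795936]
```

View pics/w4.png

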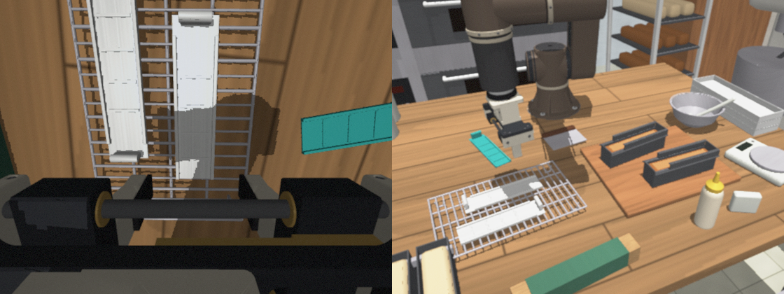

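The lid lies flat inside the rack frame, clear of the other lid, with its tail well inside. The plate top is at 0.028 m and its tilt is below 0.1°. I'm handing in.

```bash
python3 -c "
from plant import r
print(r.close_job())"
```

```text
the job is handed in; nothing more can be done
None
```

The lid is off the closed tin and lying flat, right way up, on the free half of the rack. I handed the job in at about 16.7 s of the 46 s; it reports no verdict.

- **First draw:** I gripped the pull, lifted it about 7 mm over the lip, drew the lid out 150 mm and let go. The wrist view showed it resting with its tail in the grooves, nose dipped about 3.8°.
- **Second grip:** I took it across its long edges about 8 mm from the middle towards the pull, slid it clear and carried it at about 1.3° from level.
- **Last checks:** The plate top is at 0.028 m, so the underside is on the wires at 25 mm, and the tilt is under 0.1°. In the last pictures the lid is inside the rack frame with roughly 45–50 mm to the other lid. The tins and the other lid look unmoved, but I did not measure them again.

**Checks that disagreed:**
- The wrist force still read about −2 N after the lid had touched the wires. I trusted the depth measurement instead, and the force went to about 0 on release.
- The two-view height of the pull top came out at 0.101 m, against about 0.106 m from depth and the given sizes. I used the depth value.

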